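Get the loupe out from behind the bottles

TASK

The eye loupe stands at the back of the steel tray, behind the two bottles. Move both bottles out of the way, standing upright on the black rubber mat, and only then take the loupe and stand it upright in its round wooden rest. With the loupe in its rest, put each bottle back upright in the tray, on the very spot where it stood at the start; leave the eraser and the marker as they lie.

Things in the scene. Friction and masses are not known exactly. Their poses are not given: they have to be found in the camera images.
- solvent_c (a point): Solvent bottle: the tall, wide white plastic bottle with a blue cap, 154 mm high, body 56 mm across and straight up to about 100 mm, narrower above. The point is on its axis, half-way up (77 mm above its underside); z is up when it stands. It starts upright in the tray, and this start spot is where it must go back.
- flux_c (a point): Flux bottle: the slim white bottle with a black top and a thin needle, 112 mm high; the body is 30 mm across and straight up to 71 mm. The point is on its axis, half-way up (56 mm above its underside); z is up when it stands. It starts upright in the tray, beside the solvent bottle at a centre distance of about 86 mm, left or right; this start spot is where it must go back.
- eyeloupe_c (a point): Eye loupe: black waisted round magnifier, 33 mm in diameter, 33 mm high, standing upright. The point is at its centre, 16.5 mm above its underside; z is up when it stands. It starts at the back of the tray, behind the gap between the bottles.
- tray: Fixed open tray of bare steel, 150 mm (its x, front to back) by 160 mm (its y), lip 14 mm high and 3 mm thick, floor 3 mm above the bench. Origin: centre of its underside. z up.
- mat: Fixed flat black rubber mat, 170 mm (its x) by 110 mm (its y), 3 mm thick: the side area for the bottles. Origin: centre of its underside, on the bench. z up.
- rest: Fixed round wooden dish in which the loupe is to stand: 64 mm outside, 50 mm bore, rim 10 mm high, inner floor 4 mm above the bench. Origin: centre of its underside. z up.
- eraser: Loose mint-green eraser, 20 x 56 x 12 mm, lying in the back left corner of the tray, long side front to back; not to be moved. Origin: centre of its underside; y along its length.
- marker: Loose marker pen, white with black cap, 17 x 135 x 16 mm, lying on the bench in front of the work; not to be moved. Origin: centre of its underside; y along its length.
There are look-alikes about, which are no part of the job. Of the things that look like the part that bears eyeloupe_c, the larger one is meant.

How it is judged:
By the outcome, as a careful person would: the job done as asked, in the order asked, and still so for the second after the job is handed in, with the robot touching nothing.
It also fails if it takes over 120 s, if anything falls off the work surface, if the arm or the gripper's body presses on something with over 40 N, if the wrist force passes 120 N, or if a joint passes its speed limit or range.

ROBOT

A 6-joint arm with a two-finger parallel gripper is mounted at the origin on a cart in front of the work surface, level with it; the furniture and walls round the work are solid. World frame = base frame: x ahead of the robot, y to its left, z up, the work surface at z = 0. Lengths are in m, angles in rad, forces in N, time in s.
With the tool pointing down it reaches from about 0.25 to 0.775 m from the base axis. Payload 4 kg.
Tool frame: the origin (TCP) lies midway between the tips of the shut fingers; the grasp point (between the pads) lies env.grip_point_offset behind it (env.grip_point_offset is the distance from the TCP to the grasp point, in m); z points along the fingers, y is the line along which they close (so a half turn about z gives the same grasp; the last joint's range is limited). The gripper opens to 94 mm and grips with 3 to 60 N. Pads are 16 mm wide; open, the fingers measure 119 mm over their backs; the gripper's body (75 mm by 177 mm) begins 78 mm behind the grasp point.
Start: joints at [1.184, 0.087, 1.371, -0, 1.684, -0.103], TCP at [0.154, 0.528, 0.206] pointing down, gripper open.
Joint ranges: [-3.1, 3.1], [-0.76, 2.03], [0.27, 2.55], [-1.08, 4.22], [0.17, 2.65], [-2.57, 2.57]. Speed limits (rad/s): [2.79, 2.79, 3.14, 3.14, 3.14, 3.14].

INTERFACE

Orientations are given as a unit quaternion [x, y, z, w].
In Python, from bench import env gives the robot as it stands. The module is installed in compiled form; this text tells all that it offers.
- The arm moves only by the tool step_arm, never from a script. Its argument "plan" is a list of rows, each a list of 5 numbers: the closure, from 0 (fully open) to 1 (shut), then the shift along the tool's x, y, z in mm, then the turn about the tool's z in degrees. A call has 1 to 20 rows; each row is the pose to reach, as a shift and turn from the pose commanded when the call began, along the tool's axes at that moment; what a row does not reach only later rows make up. A row lasts 1/12 s, in which the tool goes at most 41.7 mm and 7.16 degrees, less where a joint would pass 70% of its speed; a pose out of reach is approached as far as the arm can. A call with a gripper value outside its range is refused whole. The fingers move at their own pace and stop on an object; "squeeze" is the grip in N (left out, the last holds). Time passes only in rows, so rows that repeat a pose let the fingers close. It gives the time, the measured TCP pose, the force, the opening and the grip force at its end, in the units of the state.
- env.sense(): the state, without advancing time (a new reading comes with each control period).
- env.snapshot(name): name is "side" or "top" or "wrist"; returns the picture (420x560x3 uint8, red, green, blue); there is no depth.
- env.camera_params(name): a dict with "mtx" (3x3 intrinsics, pixels), "dist_coeffs" ([k1, k2, p1, p2, k3] as OpenCV has them; the pictures are not rectified), "xyz" and "attitude" of the camera in the world; the wrist camera has in their place "mount" (4x4, takes a point from camera to tool coordinates, whose origin is the TCP and whose axes are the flange's). Camera axes: x right, y up, looking along -z (the intrinsics and any distortion apply to the point x, -y, -z); pixel columns grow to the right and rows downward; lengths in m; the calibration is good to about 2 mm. A picture is of the moment at which its call begins: read the wrist's pose just before it. camera_params takes no time and is no camera call.
- env.close_job(): hands the job in; it is judged then, once.
Trained networks look in the newest picture that a camera, given by its name, has taken for a name from the list of things; names that differ only in an ending like _2 or _b are one class to them, and where a whole thing is asked for, a point or a joint stands for the part that bears it (a point fixed in the world has none). Each returns a list of dicts, best first, with "score" (0 to 1); they miss things now and then, are a little off and sometimes report something else, mostly with a low value. They report only what shows in the picture. A call takes as long as a camera call. They do not tell look-alikes from the thing itself.
- env.find_in(name, camera): "extent" ([left, top, right, bottom] in pixels, round what is visible of it).
The state is a dict: "time_s": time; "q": joint angles; "qd": joint speeds; "joint_efforts": joint torques, N m; "tcp_pos": TCP position; "tool_rot": TCP orientation; "wrist_force": force on the tool from outside, world axes, zero at the start; "moment": the same for the moment, N m; "opening": finger opening in m; "grasp_force": force on a finger pad.
Only numpy, scipy, OpenCV 4.12 (cv2) and the standard library are available. Lean on these libraries where they do the work, as an engineer would, in place of code of your own. Each camera call takes 0.05 s, during which the arm holds its last target. There are 200 camera calls.

## Working session

There is one attempt and no reset: what is moved stays moved. The work goes in short steps, Python scripts to look and compute and a tool call to move; the robot and the scene stay as the last step left them, time stands still between calls to the robot, and variables do not carry over. Pictures are saved under pics/ and viewed, at most 14 in all, crops included, and the job is handed in when it is done.

Besides the shell and the picture viewer there is one more tool, called after "Call:" by a JSON object that holds its "name" and its "arguments". step_arm: Moves the arm, as the interface text tells. Its arguments: {"type":"object","properties":{"plan":{"type":"array","items":{"type":"array","items":{"type":"number"}}},"squeeze":{"type":"number"}},"required":["plan"]}

```bash
mkdir -p pics; cat > h.py <<'E'
import numpy as np, cv2
from scipy.spatial.transform import Rotation as R
from bench import env
def cam(name):
    p=env.camera_params(name)
    K=np.array(p["mtx"]);d=np.array(p["dist_coeffs"])
    if name=="wrist":
        s=env.sense();M=np.array(p["mount"]);T=np.eye(4)
        T[:3,:3]=R.from_quat(s["tool_rot"]).as_matrix();T[:3,3]=s["tcp_pos"];T=T@M
        return K,d,T[:3,3],T[:3,:3]
    a=np.array(p["attitude"],float)
    A=R.from_quat(a).as_matrix() if a.size==4 else (a.reshape(3,3) if a.size==9 else R.from_euler("xyz",a).as_matrix())
    return K,d,np.array(p["xyz"]),A
def ray(c,u,v):
    K,d,o,A=c
    n=cv2.undistortPoints(np.array([[[u,v]]],float),K,d)[0,0]
    return o,A@np.array([n[0],-n[1],-1])
def at_z(c,u,v,z):
    o,r=ray(c,u,v);return o+r*(z-o[2])/r[2]
def proj(c,P):
    K,d,o,A=c
    q=(np.atleast_2d(P)-o)@A*np.array([1,-1,-1])
    return cv2.projectPoints(q.reshape(-1,1,3),np.zeros(3),np.zeros(3),K,d)[0][:,0]
def snap(name,f=None):
    im=env.snapshot(name)
    if f: cv2.imwrite("pics/"+f,im[:,:,::-1])
    return im
E
python3 - <<'E'
from h import *
print(env.grip_point_offset,env.sense())
for n in("top","side","wrist"):
    snap(n,n+"0.png");print(n,env.camera_params(n))
    for t in("solvent_c","flux_c","eyeloupe_c","tray","mat","rest","eraser","marker"):
        print(t,[(round(r["score"],2),np.round(r["extent"]).astype(int).tolist()) for r in env.find_in(t,n)][:3])
a=cv2.imread("pics/top0.png");cv2.imwrite("pics/top0.png",a)
E
```

```text
0.0188 {'time_s': 0.0, 'q': array([ 1.18386612e+00,  8.79398290e-02,  1.37222478e+00, -3.91257009e-05,
        1.68355640e+00, -1.03142155e-01]), 'qd': array([-0.00059365, -0.00131428, -0.00055811,  0.00109678, -0.00088771,
        0.00063193]), 'joint_efforts': array([ 4.57781844e-04, -3.40175629e+01, -3.02432513e+01,  7.21413642e-02,
        3.29866027e-02, -2.00011882e-04]), 'tcp_pos': array([0.15383624, 0.52749747, 0.20432739]), 'tool_rot': array([ 1.41420436e-01,  9.89949053e-01, -1.03710849e-03, -2.39300949e-04]), 'wrist_force': array([ 0.53796154, -0.38157106,  0.32986137]), 'moment': array([0.01038317, 0.04297159, 0.00675316]), 'grasp_force': 0.0, 'opening': 0.0937936167984361}
top {'mtx': array([[492.55748977,   0.        , 282.42568387],
       [  0.        , 492.55748977, 210.75322132],
       [  0.        ,   0.        ,   1.        ]]), 'dist_coeffs': array([-0.12909096,  0.        ,  0.        ,  0.        ,  0.        ]), 'xyz': array([0.38840615, 0.25181714, 1.04283453]), 'attitude': array([-0.02649155,  0.03842782,  0.711418  , -0.70121746])}
solvent_c [(0.92, [249, 
[... 1208 characters left out ...]
[  0.        ,   0.        ,   1.        ]]), 'dist_coeffs': array([0.00876946, 0.        , 0.        , 0.        , 0.        ]), 'mount': array([[-3.55889624e-04,  9.61220777e-01,  2.75779787e-01,
         8.00199159e-02],
       [ 9.99999933e-01,  3.19907910e-04,  1.75456916e-04,
         3.62602030e-04],
       [ 8.04286984e-05,  2.75779831e-01, -9.61220827e-01,
        -1.78521124e-01],
       [ 0.00000000e+00,  0.00000000e+00,  0.00000000e+00,
         1.00000000e+00]])}
solvent_c [(0.91, [130, 409, 171, 420])]
flux_c [(0.84, [196, 396, 224, 418])]
eyeloupe_c []
tray [(0.72, [116, 392, 248, 419])]
mat [(0.15, [152, 346, 170, 349])]
rest []
eraser []
marker [(0.43, [156, 346, 170, 348])]
```

```bash
python3 - <<'E'
import cv2
a=cv2.imread("pics/top0.png");b=cv2.imread("pics/side0.png")
cv2.imwrite("pics/t0c.png",cv2.resize(a[110:320,180:380],(571,600),interpolation=2))
cv2.imwrite("pics/s0c.png",cv2.resize(b[160:340,190:430],(800,600),interpolation=2))
E
```

```text
(no output)
```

View pics/top0.png

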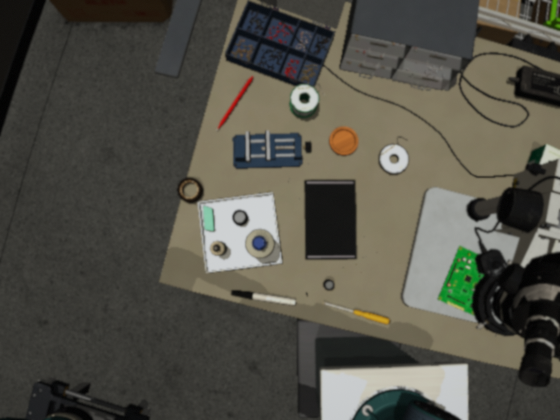

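View pics/t0c.png

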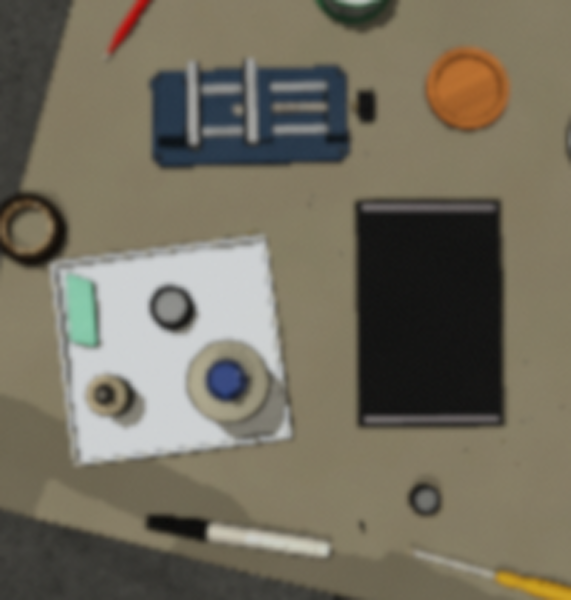

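View pics/s0c.png

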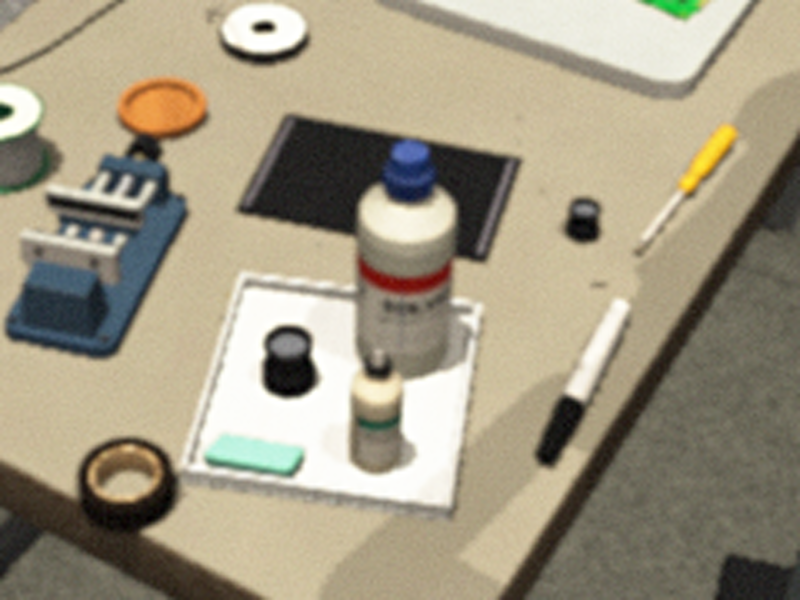

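Top picture: two things look like the loupe. One is at (240,217), in the tray behind the gap between the bottles, and the other is smaller, at (328,285) on the bench. The tray one is larger and at the back of the tray, so that is the one meant; the crop confirms it. Solvent cap is at (259,243), flux at (216,248), rest at (343,141) and mat at (304-356,180-260).

```bash
cat >> h.py <<'E'
from scipy.optimize import least_squares
def cyl(prof,x,y,z0):
    t=np.linspace(0,2*np.pi,48)
    return np.vstack([np.c_[x+r*np.cos(t),y+r*np.sin(t),np.full(48,z0+z)] for r,z in prof])
def ext(c,P):
    q=proj(c,P);return np.r_[q.min(0),q.max(0)]
PROF=dict(solvent_c=[(.028,0),(.028,.1),(.012,.14),(.012,.154)],flux_c=[(.015,0),(.015,.071),(.002,.112)],
 eyeloupe_c=[(.0165,0),(.0165,.033)],rest=[(.032,0),(.032,.010)])
def fit(name,obs,z0,guess):
    f=lambda p:np.hstack([ext(c,cyl(PROF[name],p[0],p[1],z0))-e for c,e in obs])
    s=least_squares(f,guess,loss="soft_l1");return s.x,s.fun
E
python3 - <<'E'
from h import *
ct,cs=cam("top"),cam("side")
px=dict(solvent_c=(259.5,243,.157),flux_c=(216.4,248.3,.115),eyeloupe_c=(240.2,217.5,.036),rest=(343.5,140.8,.01))
for n,(u,v,z) in px.items():
    g=at_z(ct,u,v,z)[:2]; z0=0 if n=="rest" else .003
    print(n,"top centre",g.round(4),end=" ")
    snap("top");a=env.find_in(n,"top");snap("side");b=env.find_in(n,"side")
    a=[r for r in a if r["extent"][0]-4<u<r["extent"][2]+4 and r["extent"][1]-4<v<r["extent"][3]+9]
    o=([(ct,np.array(a[0]["extent"]))] if a else [])
    for k,oo in(("top",o),("side",[(cs,np.array(b[0]["extent"]))] if b else [])):
        if oo: x,f=fit(n,oo,z0,g);print(k,x.round(4),f.round(1),end=" ")
    print()
for n,cc in(("tray",[(50,265),(265,235),(293,437),(75,465)]),("mat",[(357,200),(500,200),(504,425),(360,425)])):
    P=np.array([at_z(ct,180+u/2.857,110+v/2.857,.014 if n=="tray" else .003)[:2] for u,v in cc])
    print(n,P.round(4).tolist(),P.mean(0).round(4),np.linalg.norm(P-np.roll(P,1,0),axis=1).round(3))
for n,u,v in(("er",(68),275),("er",97,347),("tape",28,230),("marker",150,522),("marker",330,550),("vise",350,70),("vise",350,155),("spool",355,0),("small",426,498)):
    print(n,at_z(ct,180+u/2.857,110+v/2.857,.01)[:2].round(3))
# check in side
im=cv2.imread("pics/side0.png")
E
```

```text
solvent_c top centre [0.4123 0.2783] top [0.4147 0.2794] [-1.6  1.9  2.3 -1.9] side [0.4157 0.2823] [-0.7 -0.3  0.6  0.2] 
flux_c top centre [0.4046 0.3607] top [0.4042 0.3607] [-1.9  1.   3.1 -1. ] side [0.4088 0.3755] [ 0.1 -6.7 -0.1  3.2] 
eyeloupe_c top centre [0.4683 0.3209] top [0.4738 0.3247] [-2.1 -0.7  2.6  0.7] side [0.4676 0.329 ] [-1.5  2.2  1.5 -2. ] 
rest top centre [0.6325 0.1001] top [0.6301 0.1001] [ 0.5 -2.5 -0.5  2.4] side [0.6333 0.1056] [ 1.2 -1.8 -1.2  1.6] 
tray [[0.5024, 0.4121], [0.5224, 0.2535], [0.374, 0.2351], [0.3558, 0.3941]] [0.4386 0.3237] [0.148 0.16  0.15  0.16 ]
mat [[0.5493, 0.1844], [0.5482, 0.0768], [0.38, 0.0786], [0.3819, 0.1854]] [0.4648 0.1313] [0.167 0.108 0.168 0.107]
er [0.495 0.399]
er [0.442 0.378]
tape [0.529 0.429]
marker [0.314 0.34 ]
marker [0.291 0.209]
vise [0.647 0.188]
vise [0.582 0.189]
spool [0.701 0.183]
small [0.328 0.138]
```

Call:
{"name": "step_arm", "arguments": {"plan": [[0, -300, -150, -95, -16.3], [0, -300, -150, -95, -16.3], [0, -300, -150, -95, -16.3], [0, -300, -150, -95, -16.3], [0, -300, -150, -95, -16.3], [0, -300, -150, -95, -16.3], [0, -300, -150, -95, -16.3], [0, -300, -150, -95, -16.3], [0, -300, -150, -95, -16.3], [0, -300, -150, -95, -16.3], [0, -300, -150, -95, -16.3], [0, -300, -150, -95, -16.3]]}}

```text
time_s: 3.15
tcp_pos: [0.3994, 0.3004, 0.3001]
tool_rot: [-0.001, 1.0, 0.0, -0.001]
wrist_force: [0.1, 0.6, 0.7]
opening: 0.0941
grasp_force: 0.0
```

```bash
python3 - <<'E'
from h import *
s=env.sense();print(s["time_s"],s["tcp_pos"].round(4),R.from_quat(s["tool_rot"]).as_matrix().round(3).tolist())
c=cam("wrist");snap("wrist","w1.png")
for n,g in(("solvent_c",(.414,.280)),("flux_c",(.404,.363)),("eyeloupe_c",(.469,.322))):
    for r in env.find_in(n,"wrist")[:2]:
        e=np.array(r["extent"]);x,f=fit(n,[(c,e)],.003,g)
        print(n,round(r["score"],2),e.round(),x.round(4),f.round(1),"pred",ext(c,cyl(PROF[n],*g,.003)).round())
E
```

```text
3.15 [0.3994 0.3004 0.3001] [[-1.0, -0.001, -0.001], [-0.001, 1.0, 0.0], [0.001, 0.0, -1.0]]
solvent_c 0.89 [231. 158. 287. 226.] [0.4155 0.2807] [ 1.5  0.7 -1.5 -0.5] pred [232. 157. 285. 223.]
solvent_c 0.51 [107. 153. 198. 276.] [0.4654 0.1513] [ 1.  42.4 -9.2 -1.4] pred [232. 157. 285. 223.]
flux_c 0.61 [319. 164. 349. 195.] [0.406  0.3675] [-2.  -3.4  1.2  1.9] pred [314. 159. 346. 195.]
eyeloupe_c 0.94 [282. 204. 307. 239.] [0.4685 0.3222] [-0.6  2.3  0.5 -1.9] pred [281. 206. 307. 238.]
eyeloupe_c 0.78 [137. 102. 161. 120.] [0.3313 0.1501] [-2.4 -2.5  9.8  8.5] pred [281. 206. 307. 238.]
```

View pics/w1.png

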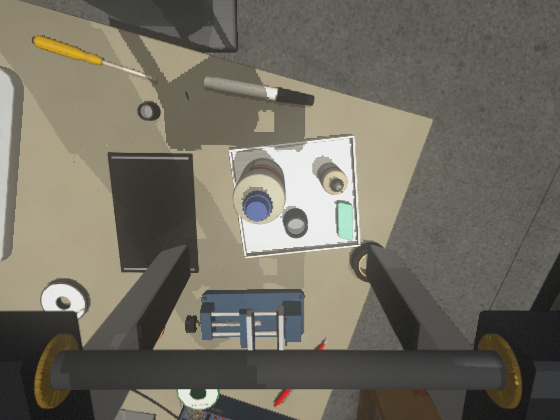

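The wrist view agrees: solvent at px (258,192), flux at (335,180) and loupe at (295,222). The bottle separation comes out at 86 mm, as specified. Grasping the solvent first.

Call:
{"name": "step_arm", "arguments": {"plan": [[0.15, -16, -20, 0, 0], [0.15, -16, -20, 35, 0], [0.15, -16, -20, 70, 0], [0.15, -16, -20, 105, 0], [0.15, -16, -20, 140, 0], [0.15, -16, -20, 175, 0], [0.15, -16, -20, 205, 0], [0.15, -16, -20, 225, 0], [0.15, -16, -20, 228, 0], [0.15, -16, -20, 228, 0], [0.15, -16, -20, 228, 0]], "squeeze": 20}}

```text
time_s: 4.27
tcp_pos: [0.4165, 0.2809, 0.0738]
tool_rot: [-0.001, 1.0, 0.001, 0.001]
wrist_force: [0.6, -0.0, 0.1]
opening: 0.0797
grasp_force: 0.0
```

```bash
python3 - <<'E'
from h import *
snap("wrist","w2.png");snap("side","s2.png")
a=cv2.imread("pics/w2.png");b=cv2.resize(cv2.imread("pics/s2.png")[150:330,220:400],(420,420))
cv2.imwrite("pics/c2.png",cv2.resize(np.hstack([a,b]),(800,343)))
E
```

```text
(no output)
```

View pics/c2.png

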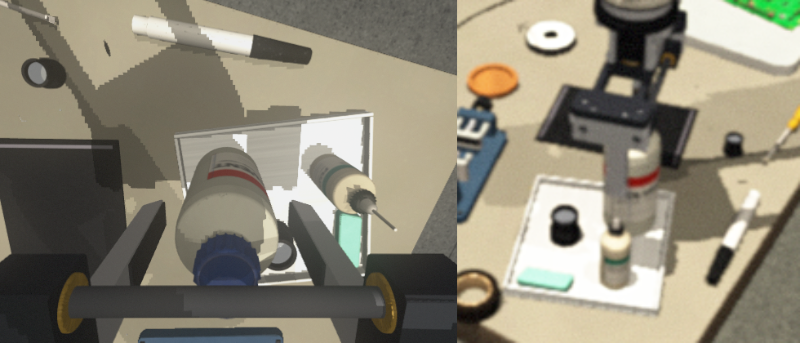

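The bottle is centred between the fingers: cap at wrist column ≈278 against an image centre of 278. Closing.

Call:
{"name": "step_arm", "arguments": {"plan": [[1, 0, 0, 0, 0], [1, 0, 0, 0, 0], [1, 0, 0, 0, 0], [1, 0, 0, 0, 0], [1, 0, 0, 0, 0], [1, 0, 0, 0, 0], [1, 0, 0, 0, 0], [1, 0, 0, 0, 0]], "squeeze": 20}}

```text
time_s: 5.03
tcp_pos: [0.4164, 0.2802, 0.073]
tool_rot: [-0.0, 1.0, 0.0, 0.0]
wrist_force: [-0.6, 0.2, 3.0]
opening: 0.0555
grasp_force: 20.0
```

Call:
{"name": "step_arm", "arguments": {"plan": [[1, 0, 0, -20, 0], [1, 0, 0, -45, 0], [1, 0, -25, -50, 0], [1, -4, -55, -50, 0], [1, -8, -85, -50, 0], [1, -12, -115, -50, 0], [1, -12, -140, -50, 0], [1, -12, -150, -50, 0], [1, -12, -150, -50, 0], [1, -12, -150, -30, 0], [1, -12, -150, -12, 0], [1, -12, -150, -4, 0], [1, -12, -150, -1, 0], [1, -12, -150, -1, 0]]}}

```text
time_s: 6.2
tcp_pos: [0.4275, 0.131, 0.0732]
tool_rot: [-0.001, 1.0, 0.0, -0.001]
wrist_force: [-0.1, 0.9, -2.0]
opening: 0.0558
grasp_force: 20.0
```

Call:
{"name": "step_arm", "arguments": {"plan": [[1, 0, 0, 1, 0], [1, 0, 0, 1, 0], [0.15, 0, 0, 1, 0], [0.15, 0, 0, 1, 0], [0.15, 0, 0, 1, 0], [0.15, 0, 0, 1, 0], [0.15, 0, 0, 1, 0], [0.15, 0, 0, -15, 0], [0.15, 0, 0, -50, 0], [0.15, 0, 0, -90, 0], [0.15, 0, 0, -130, 0], [0.15, 5, 40, -150, 0], [0.15, 12, 80, -150, 0], [0.15, 20, 120, -150, 0], [0.15, 22, 160, -150, 0], [0.15, 22, 200, -150, 0], [0.15, 22, 234, -150, 0], [0.15, 22, 235, -150, 0]]}}

```text
time_s: 7.7
tcp_pos: [0.4048, 0.37, 0.2223]
tool_rot: [-0.003, 1.0, 0.001, -0.001]
wrist_force: [0.1, -0.5, -1.1]
opening: 0.0795
grasp_force: 0.0
```

```bash
python3 - <<'E'
from h import *
s=env.sense();print(s["time_s"],s["tcp_pos"].round(4),s["opening"])
c=cam("wrist");snap("wrist","w3.png")
for n,g,m in(("solvent_c",(.4275,.131),"wrist"),("flux_c",(.405,.366),"wrist"),("eyeloupe_c",(.469,.322),"wrist"),("solvent_c",(.4275,.131),"side"),("solvent_c",(.4275,.131),"top")):
    if m!="wrist":snap(m,m+"3.png");c=cam(m)
    for r in env.find_in(n,m)[:2]:
        e=np.array(r["extent"]);x,f=fit(n,[(c,e)],.003,g)
        print(n,m,round(r["score"],2),e.round(),x.round(4),f.round(1))
a=cv2.imread("pics/w3.png");b=cv2.resize(cv2.imread("pics/side3.png")[150:330,220:400],(420,420))
cv2.imwrite("pics/c3.png",cv2.resize(np.hstack([a,b]),(800,343)))
E
```

```text
7.7 [0.4048 0.37   0.2223] 0.07950707888602554
solvent_c wrist 0.75 [  0. 173.  90. 261.] [0.4236 0.1849] [-0.8 -3.3 46.5  1.1]
flux_c wrist 0.6 [260. 172. 289. 211.] [0.4075 0.3678] [-1.7 -4.5  1.7  1.9]
eyeloupe_c wrist 0.89 [220. 221. 253. 261.] [0.4715 0.326 ] [-0.3  0.9  0.3 -0.8]
eyeloupe_c wrist 0.59 [ 37.  93.  70. 118.] [0.3314 0.154 ] [-2.2 -2.2 16.9  8.8]
solvent_c side 0.98 [309. 158. 335. 226.] [0.4274 0.1364] [-0.9 -0.4  0.8  0.3]
```

View pics/c3.png

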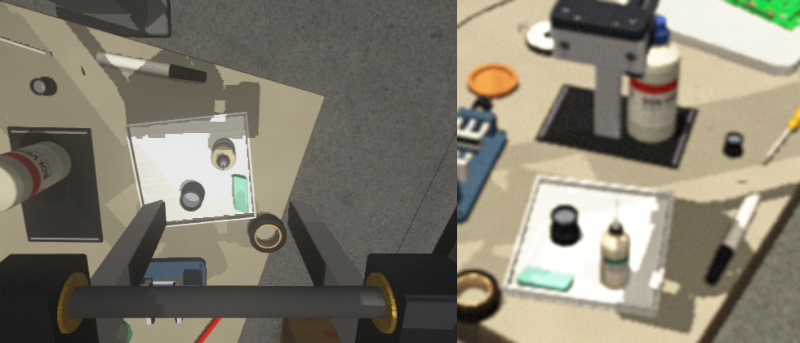

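Call:
{"name": "step_arm", "arguments": {"plan": [[0.3, 0, 0, 40, 0], [0.3, 0, 0, 75, 0], [0.3, 0, 0, 92, 0], [0.3, 0, 0, 92, 0], [0.3, 0, 0, 92, 0]]}}

```text
time_s: 8.52
tcp_pos: [0.4058, 0.364, 0.131]
tool_rot: [0.0, 1.0, -0.001, -0.001]
wrist_force: [1.1, 0.2, 0.1]
opening: 0.0658
grasp_force: 0.0
```

```bash
python3 - <<'E'
from h import *
s=env.sense();print(s["time_s"],s["tcp_pos"].round(4),s["opening"])
c=cam("wrist");snap("wrist","w4.png")
for n,g in(("flux_c",(.405,.366)),("eyeloupe_c",(.469,.322))):
    for r in env.find_in(n,"wrist")[:1]:
        e=np.array(r["extent"]);x,f=fit(n,[(c,e)],.003,g)
        print(n,round(r["score"],2),e.round(),x.round(4),f.round(1))
cv2.imwrite("pics/c4.png",cv2.imread("pics/w4.png")[100:320,180:400])
E
```

```text
8.5167 [0.4058 0.364  0.131 ] 0.06582421750274993
flux_c 0.93 [264. 186. 304. 251.] [0.4055 0.3683] [-1.9 -3.1  1.9  1. ]
eyeloupe_c 0.69 [264. 184. 304. 253.] [0.4228 0.3693] [-0.9 16.1  0.9 -2.8]
```

View pics/c4.png

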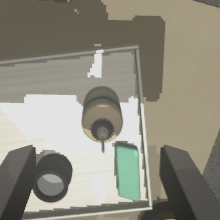

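Call:
{"name": "step_arm", "arguments": {"plan": [[0.3, 0, 2, 35, 0], [0.3, 0, 2, 70, 0], [0.3, 0, 2, 92, 0], [0.3, 0, 2, 97, 0], [0.3, 0, 2, 97, 0], [0.3, 0, 2, 97, 0]]}}

```text
time_s: 9.17
tcp_pos: [0.4074, 0.368, 0.0368]
tool_rot: [-0.0, 1.0, 0.001, 0.002]
wrist_force: [-0.3, -0.6, 1.0]
opening: 0.0659
grasp_force: 0.0
```

```bash
python3 - <<'E'
from h import *
P=[]
for i in range(4):
    P.append(env.sense()["tcp_pos"]);c=cam("wrist");snap("wrist","w5.png")
    for r in env.find_in("flux_c","wrist")[:1]:print(r["score"],np.round(r["extent"]),fit("flux_c",[(c,np.array(r["extent"]))],.003,(.405,.366))[0].round(4))
print(np.round(P,4))
cv2.imwrite("pics/c5.png",cv2.imread("pics/w5.png")[120:340,150:400])
E
```

```text
0.72 [244. 217. 306. 350.] [0.4016 0.367 ]
0.76 [246. 218. 304. 342.] [0.3993 0.3675]
0.76 [246. 216. 310. 348.] [0.4009 0.3683]
0.61 [244. 219. 308. 350.] [0.4002 0.3671]
[[0.4074 0.368  0.0368]
 [0.4078 0.3684 0.0376]
 [0.4074 0.3681 0.037 ]
 [0.4068 0.3677 0.0361]]
```

View pics/c5.png

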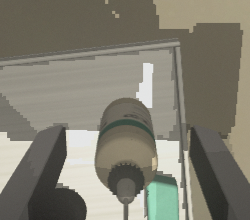

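Call:
{"name": "step_arm", "arguments": {"plan": [[1, 0, 0, 0, 0], [1, 0, 0, 0, 0], [1, 0, 0, 0, 0], [1, 0, 0, 0, 0], [1, 0, 0, 0, 0], [1, 0, 0, 0, 0], [1, 0, 0, 0, 0], [1, 0, 0, 0, 0]], "squeeze": 15}}

```text
time_s: 10.23
tcp_pos: [0.4059, 0.367, 0.0344]
tool_rot: [-0.0, 1.0, -0.0, -0.0]
wrist_force: [-0.1, 0.0, -0.4]
opening: 0.0298
grasp_force: 15.0
```

Call:
{"name": "step_arm", "arguments": {"plan": [[1, 0, 0, -20, 0], [1, 0, 0, -50, 0], [1, -25, -5, -60, 0], [1, -55, -25, -60, 0], [1, -80, -50, -60, 0], [1, -95, -80, -60, 0], [1, -101, -115, -60, 0], [1, -101, -150, -60, 0], [1, -101, -185, -60, 0], [1, -101, -215, -60, 0], [1, -101, -236, -60, 0], [1, -101, -236, -60, 0], [1, -101, -236, -30, 0], [1, -101, -236, -12, 0], [1, -101, -236, -4, 0], [1, -101, -236, 0, 0], [1, -101, -236, 0, 0], [1, -101, -236, 0, 0]]}}

```text
time_s: 11.73
tcp_pos: [0.5077, 0.1319, 0.0352]
tool_rot: [-0.001, 1.0, 0.0, 0.001]
wrist_force: [0.6, -0.6, -0.4]
opening: 0.0295
grasp_force: 15.0
```

Call:
{"name": "step_arm", "arguments": {"plan": [[0.3, 0, 0, 0, 0], [0.3, 0, 0, 0, 0], [0.3, 0, 0, 0, 0], [0.3, 0, 0, 0, 0], [0.3, 0, 0, 0, 0], [0.3, 0, 0, -15, 0], [0.3, 0, 0, -50, 0], [0.3, 0, 0, -90, 0], [0.3, 0, 0, -130, 0], [0.3, 0, 40, -140, 0], [0.3, 10, 80, -140, 0], [0.3, 20, 120, -140, 0], [0.3, 38, 160, -140, 0], [0.3, 38, 190, -140, 0], [0.3, 38, 191, -140, 0], [0.3, 38, 191, -140, 0]]}}

```text
time_s: 13.07
tcp_pos: [0.4684, 0.3233, 0.1741]
tool_rot: [-0.002, 1.0, -0.0, -0.0]
wrist_force: [0.2, -0.4, -0.6]
opening: 0.0659
grasp_force: 0.0
```

```bash
python3 - <<'E'
from h import *
s=env.sense();print(s["time_s"],s["tcp_pos"].round(4),s["opening"])
for n,g,m in(("eyeloupe_c",(.469,.322),"wrist"),("rest",(.632,.101),"wrist"),("solvent_c",(.4275,.131),"side"),("flux_c",(.507,.131),"side")):
    snap(m,m+"6.png");c=cam(m)
    for r in env.find_in(n,m)[:2]:
        e=np.array(r["extent"]);x,f=fit(n,[(c,e)],0 if n=="rest" else .003,g)
        print(n,m,round(r["score"],2),e.round(),x.round(4),f.round(1))
a=cv2.imread("pics/wrist6.png");b=cv2.resize(cv2.imread("pics/side6.png")[150:330,220:400],(420,420))
cv2.imwrite("pics/c6.png",cv2.resize(np.hstack([a,b]),(800,343)))
E
```

```text
13.0667 [0.4684 0.3233 0.1741] 0.06591320859252597
eyeloupe_c wrist 0.71 [264. 176. 296. 218.] [0.4725 0.3242] [-2.5 -0.6  2.5  0.6]
eyeloupe_c wrist 0.68 [44. 15. 83. 45.] [0.3388 0.1523] [-2.  -1.3 20.6 18.9]
solvent_c side 0.8 [308. 156. 337. 224.] [0.4285 0.1297] [ 0.3 -0.7 -0.3  0.7]
flux_c side 0.55 [277. 187. 291. 217.] [0.5076 0.1489] [  0.1 -13.7  -0.1   2.8]
```

View pics/c6.png

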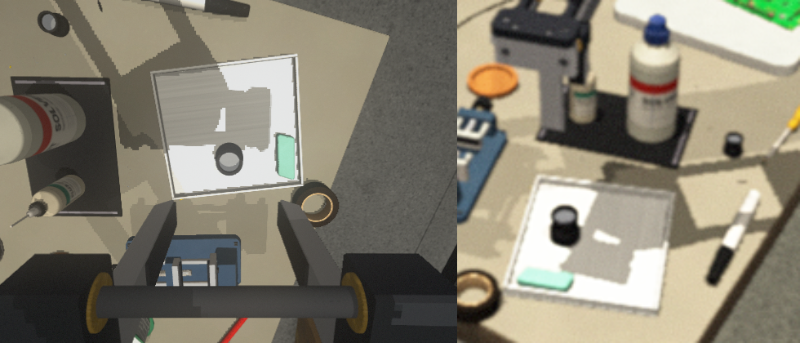

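Both bottles stand upright on the mat. The loupe is at wrist px (280,197), nearly centred under the gripper. Descending.

Call:
{"name": "step_arm", "arguments": {"plan": [[0.3, -2, 1, 40, 0], [0.3, -2, 1, 80, 0], [0.3, -2, 1, 115, 0], [0.3, -2, 1, 140, 0], [0.3, -2, 1, 155, 0], [0.3, -2, 1, 159, 0], [0.3, -2, 1, 159, 0], [0.3, -2, 1, 159, 0]]}}

```text
time_s: 14.13
tcp_pos: [0.4719, 0.3232, 0.0167]
tool_rot: [-0.0, 1.0, 0.0, 0.001]
wrist_force: [0.2, -0.2, 0.8]
opening: 0.0656
grasp_force: 0.0
```

```bash
python3 - <<'E'
from h import *
P=[]
for i in range(3):
    P.append(env.sense()["tcp_pos"]);c=cam("wrist");snap("wrist","w7.png")
    for r in env.find_in("eyeloupe_c","wrist")[:1]:print(r["score"],np.round(r["extent"]),fit("eyeloupe_c",[(c,np.array(r["extent"]))],.003,(.47,.323))[0].round(4))
print(np.round(P,4))
cv2.imwrite("pics/c7.png",cv2.imread("pics/w7.png")[180:400,150:400])
E
```

```text
0.71 [248. 224. 311. 307.] [0.4719 0.3242]
0.74 [249. 218. 310. 304.] [0.4705 0.3248]
0.84 [246. 222. 308. 306.] [0.4719 0.3235]
[[0.4719 0.3232 0.0167]
 [0.4725 0.3237 0.0177]
 [0.4722 0.3237 0.0175]]
```

View pics/c7.png

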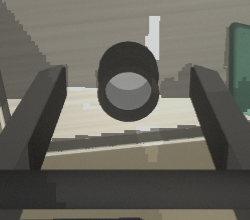

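Call:
{"name": "step_arm", "arguments": {"plan": [[0.3, 0, 0, 4, 0], [0.3, 0, 0, 4, 0], [1, 0, 0, 4, 0], [1, 0, 0, 4, 0], [1, 0, 0, 4, 0], [1, 0, 0, 4, 0], [1, 0, 0, 4, 0], [1, 0, 0, 4, 0], [1, 0, 0, 4, 0], [1, 0, 0, 4, 0]], "squeeze": 12}}

```text
time_s: 15.27
tcp_pos: [0.471, 0.3231, 0.0115]
tool_rot: [-0.0, 1.0, 0.0, 0.0]
wrist_force: [-0.0, 0.2, -0.3]
opening: 0.0328
grasp_force: 12.0
```

Call:
{"name": "step_arm", "arguments": {"plan": [[1, 0, 0, -25, 0], [1, 0, 0, -60, 0], [1, 0, 0, -100, 0], [1, -30, -10, -115, 0], [1, -60, -35, -115, 0], [1, -90, -60, -115, 0], [1, -115, -90, -115, 0], [1, -130, -125, -115, 0], [1, -135, -160, -115, 0], [1, -135, -195, -115, 0], [1, -135, -221, -115, 0], [1, -135, -221, -115, 0], [1, -135, -221, -115, 0], [1, -135, -221, -115, 0]]}}

```text
time_s: 16.43
tcp_pos: [0.606, 0.1027, 0.1264]
tool_rot: [-0.0, 1.0, 0.0, -0.0]
wrist_force: [-0.1, -1.0, -0.3]
opening: 0.0326
grasp_force: 12.0
```

```bash
python3 - <<'E'
from h import *
s=env.sense();print(s["time_s"],s["tcp_pos"].round(4),s["opening"])
for m in("wrist","wrist","top","side"):
    c=cam(m);snap(m,m+"8.png")
    for r in env.find_in("rest",m)[:2]:
        e=np.array(r["extent"]);x,f=fit("rest",[(c,e)],0,(.632,.102))
        print(m,round(r["score"],2),e.round(),x.round(4),f.round(1))
a=cv2.imread("pics/wrist8.png");b=cv2.resize(cv2.imread("pics/side8.png")[130:310,180:360],(420,420))
cv2.imwrite("pics/c8.png",cv2.resize(np.hstack([a,b]),(800,343)))
E
```

```text
16.4333 [0.606  0.1027 0.1264] 0.032619461387910255
wrist 0.73 [239. 197. 314. 247.] [0.6334 0.1017] [ 0.1 -2.4 -0.1 20.9]
wrist 0.58 [237. 197. 312. 249.] [0.6335 0.101 ] [-0.2 -2.1  0.2 19.6]
top 0.57 [331. 144. 352. 156.] [0.6215 0.1036] [ -4.7 -12.9   4.9   5.1]
side 0.71 [223. 185. 254. 203.] [0.6317 0.1076] [ 1.6 -1.  -1.7  1. ]
```

View pics/c8.png

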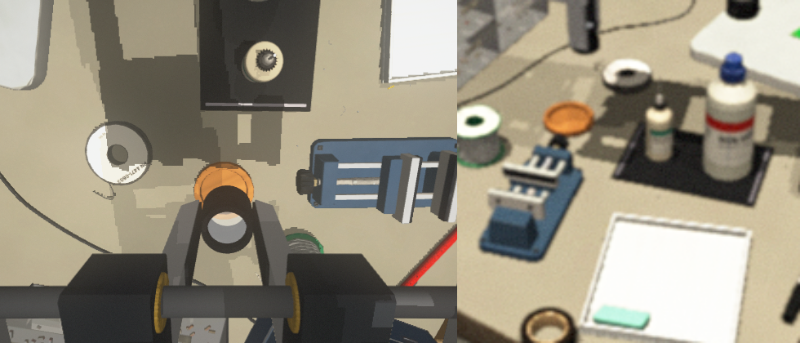

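The loupe is held over the wooden dish, which appears at wrist cols 237-312 with its front edge at row 198, so its centre is about (0.633, 0.1015). Lowering.

Call:
{"name": "step_arm", "arguments": {"plan": [[1, -27, -1, 0, 0], [1, -27, -1, 30, 0], [1, -27, -1, 65, 0], [1, -27, -1, 90, 0], [1, -27, -1, 102, 0], [1, -27, -1, 108, 0], [1, -27, -1, 111, 0], [1, -27, -1, 112, 0], [1, -27, -1, 113, 0], [1, -27, -1, 113, 0]]}}

```text
time_s: 17.67
tcp_pos: [0.6345, 0.1013, 0.0155]
tool_rot: [-0.0, 1.0, 0.0, 0.002]
wrist_force: [0.3, -0.5, -0.4]
opening: 0.0329
grasp_force: 12.0
```

Call:
{"name": "step_arm", "arguments": {"plan": [[1, 0, 0, 1, 0], [1, 0, 0, 1, 0], [1, 0, 0, 1, 0]]}}

```text
time_s: 17.92
tcp_pos: [0.6335, 0.1012, 0.0131]
tool_rot: [-0.0, 1.0, 0.0, 0.001]
wrist_force: [0.2, -0.1, -0.4]
opening: 0.033
grasp_force: 12.0
```

Call:
{"name": "step_arm", "arguments": {"plan": [[0.4, 0, 0, 0, 0], [0.4, 0, 0, 0, 0], [0.4, 0, 0, 0, 0], [0.4, 0, 0, 0, 0], [0.4, 0, 0, 0, 0], [0.4, 0, 0, -10, 0], [0.4, 0, 0, -35, 0], [0.4, 0, 0, -75, 0], [0.4, 20, 0, -115, 0], [0.4, 55, 8, -135, 0], [0.4, 90, 20, -145, 0], [0.4, 127, 30, -150, 0], [0.4, 127, 30, -150, 0], [0.4, 127, 30, -150, 0], [0.4, 127, 30, -150, 0]]}}

```text
time_s: 19.17
tcp_pos: [0.5068, 0.131, 0.1633]
tool_rot: [-0.0, 1.0, -0.0, 0.001]
wrist_force: [0.2, 0.0, 0.2]
opening: 0.0563
grasp_force: 0.0
```

```bash
python3 - <<'E'
from h import *
s=env.sense();print(s["time_s"],s["tcp_pos"].round(4),s["opening"])
for n,g,m in(("flux_c",(.507,.131),"wrist"),("solvent_c",(.4275,.131),"wrist"),("rest",(.633,.101),"wrist"),("eyeloupe_c",(.633,.101),"wrist"),):
    snap(m,m+"9.png");c=cam(m)
    for r in env.find_in(n,m)[:2]:
        e=np.array(r["extent"]);x,f=fit(n,[(c,e)],0 if n=="rest" else .0035,g)
        print(n,m,round(r["score"],2),e.round(),x.round(4),f.round(1))
snap("side","side9.png")
a=cv2.imread("pics/wrist9.png");b=cv2.resize(cv2.imread("pics/side9.png")[130:310,180:360],(420,420))
cv2.imwrite("pics/c9.png",cv2.resize(np.hstack([a,b]),(800,343)))
E
```

```text
19.1667 [0.5068 0.131  0.1633] 0.056263074626068714
flux_c wrist 0.9 [262. 179. 299. 231.] [0.5062 0.1333] [-1.6 -4.3  1.6  1.1]
solvent_c wrist 0.61 [231.  58. 324. 149.] [0.4281 0.1309] [ 1.5 -1.  -1.5  1.2]
rest wrist 0.72 [217. 282. 281. 339.] [0.6336 0.1014] [ 0.8 -1.7 -0.8  1.9]
eyeloupe_c wrist 0.73 [234. 298. 264. 347.] [0.6364 0.104 ] [-1.8  0.5  3.4 -0.5]
```

View pics/c9.png

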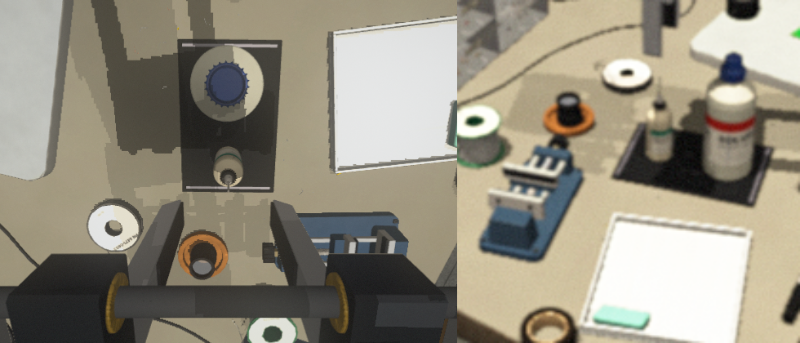

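Loupe stands in its rest at px (203,255) and both bottles are upright on the mat. Now the flux goes back.

Call:
{"name": "step_arm", "arguments": {"plan": [[0.3, -1, 0, 35, 0], [0.3, -1, 0, 70, 0], [0.3, -1, 0, 105, 0], [0.3, -1, 0, 123, 0], [0.3, -1, 0, 128, 0], [0.3, -1, 0, 128, 0], [1, -1, 0, 128, 0], [1, -1, 0, 128, 0], [1, -1, 0, 128, 0], [1, -1, 0, 128, 0], [1, -1, 0, 128, 0], [1, -1, 0, 128, 0], [1, -1, 0, 128, 0]], "squeeze": 15}}

```text
time_s: 20.7
tcp_pos: [0.5076, 0.1312, 0.0352]
tool_rot: [-0.0, 1.0, 0.0, 0.001]
wrist_force: [0.1, -1.0, 2.3]
opening: 0.0298
grasp_force: 15.0
```

Call:
{"name": "step_arm", "arguments": {"plan": [[1, 0, 0, -20, 0], [1, 0, 0, -50, 0], [1, 0, 15, -60, 0], [1, 0, 50, -60, 0], [1, 0, 85, -60, 0], [1, 5, 120, -60, 0], [1, 20, 155, -60, 0], [1, 45, 185, -60, 0], [1, 75, 210, -60, 0], [1, 101, 236, -60, 0], [1, 101, 236, -60, 0], [1, 101, 236, -60, 0], [1, 101, 236, -30, 0], [1, 101, 236, -12, 0], [1, 101, 236, -4, 0], [1, 101, 236, 0, 0], [1, 101, 236, 0, 0], [1, 101, 236, 0, 0]]}}

```text
time_s: 22.2
tcp_pos: [0.4073, 0.3665, 0.0351]
tool_rot: [0.0, 1.0, 0.0, 0.001]
wrist_force: [-0.3, -0.6, -0.1]
opening: 0.0299
grasp_force: 15.0
```

Call:
{"name": "step_arm", "arguments": {"plan": [[0.3, 0, 0, 0, 0], [0.3, 0, 0, 0, 0], [0.3, 0, 0, 0, 0], [0.3, 0, 0, 0, 0], [0.3, 0, 0, 0, 0], [0.3, 0, 0, -15, 0], [0.15, 0, 0, -50, 0], [0.15, 0, 0, -90, 0], [0.15, 0, 0, -130, 0], [0.15, 0, -15, -165, 0], [0.15, -5, -50, -170, 0], [0.15, -10, -90, -170, 0], [0.15, -15, -130, -170, 0], [0.15, -22, -170, -170, 0], [0.15, -22, -210, -170, 0], [0.15, -22, -237, -170, 0], [0.15, -22, -237, -170, 0], [0.15, -22, -237, -170, 0], [0.15, -22, -237, -170, 0]]}}

```text
time_s: 23.78
tcp_pos: [0.4282, 0.1306, 0.2046]
tool_rot: [-0.0, 1.0, 0.0, 0.0]
wrist_force: [0.1, -0.5, -0.1]
opening: 0.0795
grasp_force: 0.0
```

Call:
{"name": "step_arm", "arguments": {"plan": [[0.15, 0, 0, 35, 0], [0.15, 0, 0, 70, 0], [0.15, 0, 0, 105, 0], [0.15, 0, 0, 125, 0], [0.15, 0, 0, 132, 0], [0.15, 0, 0, 132, 0], [1, 0, 0, 132, 0], [1, 0, 0, 132, 0], [1, 0, 0, 132, 0], [1, 0, 0, 132, 0], [1, 0, 0, 132, 0], [1, 0, 0, 132, 0], [1, 0, 0, 132, 0]], "squeeze": 20}}

```text
time_s: 24.87
tcp_pos: [0.4294, 0.1304, 0.0742]
tool_rot: [-0.0, 1.0, 0.001, 0.002]
wrist_force: [0.1, -0.2, 6.2]
opening: 0.056
grasp_force: 20.0
```

Call:
{"name": "step_arm", "arguments": {"plan": [[1, 0, 0, -20, 0], [1, 0, 0, -45, 0], [1, 0, 25, -50, 0], [1, 4, 55, -50, 0], [1, 8, 85, -50, 0], [1, 12, 115, -50, 0], [1, 12, 138, -50, 0], [1, 12, 150, -50, 0], [1, 12, 150, -50, 0], [1, 12, 150, -50, 0], [1, 12, 150, -30, 0], [1, 12, 150, -12, 0], [1, 12, 150, -4, 0], [1, 12, 150, 0, 0], [1, 12, 150, 0, 0], [1, 12, 150, 0, 0]]}}

```text
time_s: 26.2
tcp_pos: [0.4161, 0.2784, 0.0735]
tool_rot: [0.0, 1.0, -0.001, -0.0]
wrist_force: [-2.3, -2.4, 3.1]
opening: 0.0558
grasp_force: 20.0
```

Call:
{"name": "step_arm", "arguments": {"plan": [[1, 0, 0, 0, 0], [1, 0, 0, 0, 0]]}}

```text
time_s: 26.37
tcp_pos: [0.4161, 0.2785, 0.0735]
tool_rot: [0.0, 1.0, -0.001, -0.0]
wrist_force: [-2.6, -5.0, 5.1]
opening: 0.0557
grasp_force: 20.0
```

```bash
python3 - <<'E'
from h import *
for i in range(3):
    c=cam("wrist");snap("wrist","w10.png");s=env.sense();print(s["tcp_pos"].round(4),s["wrist_force"].round(1))
print([(r["score"],np.round(r["extent"])) for r in env.find_in("flux_c","wrist")])
snap("side","s10.png")
a=cv2.imread("pics/w10.png");b=cv2.resize(cv2.imread("pics/s10.png")[150:330,220:400],(420,420))
cv2.imwrite("pics/c10.png",cv2.resize(np.hstack([a,b]),(800,343)))
E
```

```text
[0.4161 0.2785 0.0735] [-3.4 -4.5  6.2]
[0.4161 0.2785 0.0735] [-3.8 -4.7  6. ]
[0.4161 0.2785 0.0735] [-2.6 -4.2  5.7]
[(0.74, array([385., 194., 494., 287.]))]
```

View pics/c10.png

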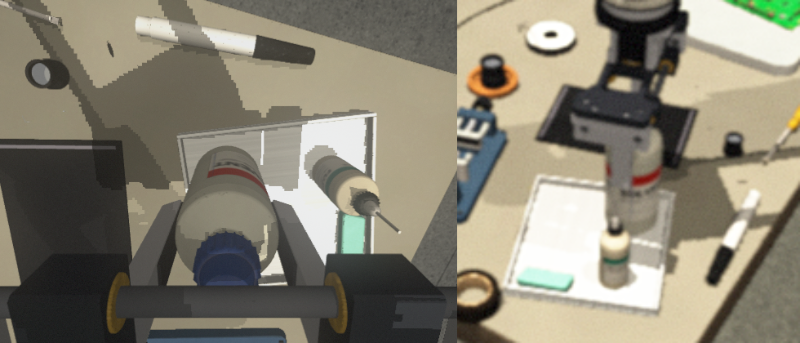

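The bottle touched the floor before the arm had settled sideways, with about 5 N of drag and 2 mm short in y. I'll lift slightly, settle and set it down again.

Call:
{"name": "step_arm", "arguments": {"plan": [[1, 0, 0, -6, 0], [1, 0, 0, -6, 0], [1, 0, 0, -6, 0], [1, 0, 0, -6, 0], [1, 0, 0, -6, 0]]}}

```text
time_s: 27.03
tcp_pos: [0.416, 0.2801, 0.0781]
tool_rot: [-0.0, 1.0, 0.0, -0.0]
wrist_force: [0.6, -0.4, -2.2]
opening: 0.0557
grasp_force: 20.0
```

Call:
{"name": "step_arm", "arguments": {"plan": [[1, 0, 0, 2, 0], [1, 0, 0, 4, 0], [1, 0, 0, 5, 0], [1, 0, 0, 5, 0], [1, 0, 0, 5, 0]]}}

```text
time_s: 27.45
tcp_pos: [0.4159, 0.28, 0.0735]
tool_rot: [-0.0, 1.0, 0.0, -0.0]
wrist_force: [-0.3, -0.5, -0.2]
opening: 0.0559
grasp_force: 20.0
```

Now it is at the original grasp pose (0.416, 0.280). Releasing and retreating.

Call:
{"name": "step_arm", "arguments": {"plan": [[0.15, 0, 0, 0, 0], [0.15, 0, 0, 0, 0], [0.15, 0, 0, 0, 0], [0.15, 0, 0, 0, 0], [0.15, 0, 0, 0, 0], [0.15, 0, 0, -15, 0], [0.15, 0, 0, -50, 0], [0.15, 0, 0, -90, 0], [0.15, 0, 0, -130, 0], [0.15, 0, 0, -170, 0], [0.15, 0, 0, -205, 0], [0.15, 16, 20, -228, 0], [0.15, 16, 20, -228, 0], [0.15, 16, 20, -228, 0], [0.15, 16, 20, -228, 0]]}}

```text
time_s: 28.7
tcp_pos: [0.3998, 0.2997, 0.3001]
tool_rot: [-0.0, 1.0, -0.001, -0.001]
wrist_force: [-0.4, -0.7, 0.1]
opening: 0.0799
grasp_force: 0.0
```

```bash
python3 - <<'E'
from h import *
s=env.sense();print(s["time_s"],s["tcp_pos"].round(4))
c=cam("wrist");snap("wrist","w11.png")
for n,g in(("solvent_c",(.415,.2805)),("flux_c",(.405,.366)),("eraser",0),("marker",0)):
    for r in env.find_in(n,"wrist")[:1]:
        e=np.array(r["extent"]);print(n,e.round(),fit(n,[(c,e)],.003,g)[0].round(4) if g else "")
for m in("side","top"):
    snap(m,m+"11.png")
    for n in("solvent_c","flux_c","eraser","marker","eyeloupe_c"):print(m,n,[np.round(r["extent"]).tolist() for r in env.find_in(n,m)[:2]])
a=cv2.imread("pics/w11.png");b=cv2.resize(cv2.imread("pics/side11.png")[150:330,200:380],(420,420))
cv2.imwrite("pics/c11.png",cv2.resize(np.hstack([a,b]),(800,343)))
E
```

```text
28.7 [0.3998 0.2997 0.3001]
solvent_c [230. 156. 288. 224.] [0.4145 0.2801]
flux_c [321. 167. 349. 197.] [0.4092 0.3671]
eraser [340. 201. 352. 241.] 
marker [205.  76. 316. 105.] 
side solvent_c [[298.0, 204.0, 328.0, 273.0]]
side flux_c [[295.0, 261.0, 309.0, 305.0]]
side eraser [[254.0, 290.0, 283.0, 303.0]]
side marker [[349.0, 248.0, 378.0, 298.0]]
side eyeloupe_c [[358.0, 223.0, 372.0, 233.0], [235.0, 178.0, 244.0, 200.0]]
top solvent_c []
top flux_c []
top eraser []
top marker [[231.0, 290.0, 296.0, 304.0]]
top eyeloupe_c [[332.0, 129.0, 354.0, 153.0], [324.0, 278.0, 336.0, 289.0]]
```

View pics/c11.png

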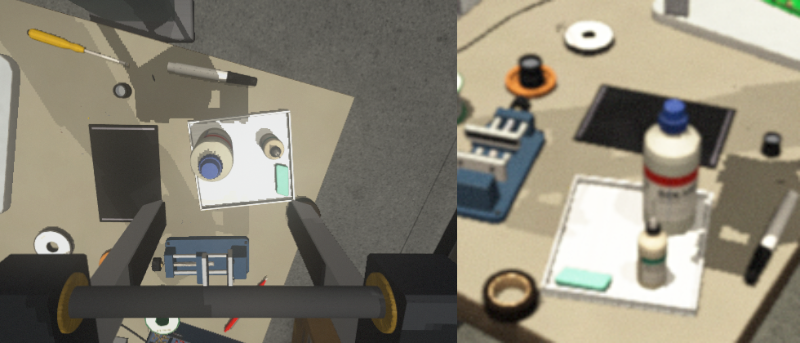

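The scene matches the start. A direct before/after match of the fixed side picture will confirm the bottle spots.

```bash
python3 - <<'E'
import cv2,numpy as np
for A,B,bs in(("side0","side11",dict(solvent=(290,200,330,262),flux=(292,270,312,308),eraser=(250,285,286,306),tray=(240,240,290,285))),
              ("w1","w11",dict(solvent=(228,155,292,228),flux=(316,160,352,198),eraser=(335,198,358,244),tray=(225,240,300,262)))):
    a=cv2.imread(f"pics/{A}.png",0);b=cv2.imread(f"pics/{B}.png",0)
    k=8;bb=cv2.resize(b,None,fx=k,fy=k,interpolation=2);aa=cv2.resize(a,None,fx=k,fy=k,interpolation=2)
    for n,(l,t,r,d) in bs.items():
        m=8
        res=cv2.matchTemplate(bb[(t-m)*k:(d+m)*k,(l-m)*k:(r+m)*k],aa[t*k:d*k,l*k:r*k],5)
        _,v,_,p=cv2.minMaxLoc(res);print(A,n,round(v,3),np.array(p)/k-m)
E
```

```text
side0 solvent 0.993 [0.75 0.  ]
side0 flux 0.996 [-0.5   -0.125]
side0 eraser 0.998 [0. 0.]
side0 tray 0.103 [4.375 0.75 ]
w1 solvent 0.859 [ 0.375 -1.75 ]
w1 flux 0.991 [0.75  0.625]
w1 eraser 0.969 [ 0.875 -0.125]
w1 tray 0.978 [ 0.75 -0.25]
```

The bottles are within about 1.5 mm of their start spots, and the eraser has not moved. Handing in.

```bash
python3 -c "
from bench import env
print(env.close_job())"
```

```text
the job is handed in; nothing more can be done
None
```

I've handed the job in, after about 29 s of the 120 s allowed: the loupe stands upright in its round rest, both bottles are back upright in the tray within about 1.5 mm of their start spots, and the eraser and marker are where they lay.

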